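Clear the offcuts and hold the scrap bin's lid

ROBOT

A 6-joint arm with a two-finger parallel gripper is mounted at the origin on the work surface. World frame = base frame: x ahead of the robot, y to its left, z up, the work surface at z = 0. Lengths are in mm, angles in degrees, forces in N, time in s.
With the tool pointing down it reaches from about 300 to 850 mm from the base axis. Payload 4.2 kg.
Tool frame: the origin (TCP) lies midway between the tips of the shut fingers; the grasp point (between the pads) lies 19 mm behind it (env.grasp_offset is the distance from the TCP to the grasp point, in mm); z points along the fingers, y is the line along which they close (so a half turn about z gives the same grasp; the last joint's range is limited). The gripper opens to 91 mm and grips with 3 to 60 N. Pads are 32 mm wide; open, the fingers measure 118 mm over their backs; the gripper's body (76 mm by 178 mm) begins 60 mm behind the grasp point.
Start: joints at [-77.292, 18.312, 89.639, -0, 72.044, -1.146], TCP at [137.687, -558.291, 183.276] pointing down, gripper open.
Joint ranges: [-177.97, 177.97], [-48.28, 115.42], [12.27, 149.76], [-77.06, 257.06], [2.81, 150.46], [-146.56, 146.56]. Speed limits (degrees/s): [147.25, 147.25, 180, 180, 180, 180].

INTERFACE

Orientations are given as [roll, pitch, yaw] about the fixed x, y, z axes, in that order (R = Rz(yaw) Ry(pitch) Rx(roll)).
In Python, from workcell import env, optics gives the robot as it stands. The module is installed in compiled form; this text tells all that it offers.
- The arm moves only by the tool send_rows, never from a script. Its argument "targets" is a list that holds one entry, the list of rows, each a list of 7 numbers: the turn, a rotation vector about the world's x, y, z scaled (see below), then the shift along the world's x, y, z scaled (see below), then the closure, from -1 (fully open) to 1 (shut). In form: [[[rx, ry, rz, x, y, z, gripper], ...]]. A call has 1 to 12 rows; each row shifts and turns the commanded pose from where the row before left it; what a row does not reach is not made up. The controller multiplies each number of a shift by 0.2 m and each number of a turn by pi/2 rad. A row lasts 1/10 s, in which the tool goes at most 50 mm and 8.59 degrees, less where a joint would pass 70% of its speed; a pose out of reach is approached as far as the arm can. A call with a number of a shift or a turn outside -1 to 1 is refused whole. A call with a gripper value outside its range is refused whole. The fingers move at their own pace and stop on an object; "grip_force" is the grip in N (left out, the last holds). Time passes only in rows, so rows that do not move let the fingers close. It gives the time, the measured TCP pose, the force, the opening and the grip force at its end, in the units of the state.
- env.state(): the state, without advancing time (a new reading comes with each control period).
- optics.grab_frame(name): name is "side" or "top" or "wrist"; returns (picture, depth): 384x512x3 uint8, red, green, blue; 384x512 float32, mm along the optical axis (not along the pixel's ray), 0 where there is no reading.
- optics.camera_info(name): a dict with "camera_matrix" (3x3 intrinsics, pixels), "R" (3x3) and "t" (3): a world point X has camera coordinates R X + t; the wrist camera has in their place "mount" (4x4, takes a point from camera to tool coordinates, whose origin is the TCP and whose axes are the flange's). Camera axes: x right, y down, z forward; pixel columns grow to the right and rows downward; lengths in mm; the calibration is good to about 2 mm. A picture is of the moment at which its call begins: read the wrist's pose just before it. camera_info takes no time and is no camera call.
- env.job_done(): hands the job in; it is judged then, once.
Trained networks look in the newest picture that a camera, given by its name, has taken for a name from the list of things; names that differ only in an ending like _2 or _b are one class to them, and where a whole thing is asked for, a point or a joint stands for the part that bears it (a point fixed in the world has none). Each returns a list of dicts, best first, with "conf" (0 to 1); they miss things now and then, are a little off and sometimes report something else, mostly with a low value. They report only what shows in the picture. A call takes as long as a camera call. They do not tell look-alikes from the thing itself.
- optics.silhouettes(camera, name): "mask" (384x512 bool, what is visible of it) and "at" ([column, row] in pixels, amid what is visible of it).
- optics.place_of(camera, name): "at" ([column, row] in pixels: a listed point, or the origin of a listed thing).
The state is a dict: "time_s": time; "qpos": joint angles; "qvel": joint speeds; "effort": joint torques, N m; "ee_pos": TCP position; "ee_rot": TCP orientation; "force": force on the tool from outside, world axes, zero at the start; "torque": the same for the moment, N m; "gripper_width": finger opening in mm; "gripper_force": force on a finger pad.
Only numpy, scipy, OpenCV 4.12 (cv2) and the standard library are available. Lean on these libraries where they do the work, as an engineer would, in place of code of your own. Each camera call takes 0.05 s, during which the arm holds its last target. There are 200 camera calls.

TASK

Pick up the tray of offcuts, tip all four offcuts off it into the open end of the scrap bin, and set the tray back down flat on the bench. Then raise the bin's sprung lid past the point where its springs take over, ease it back to just below that point (a few degrees on the falling side) and keep hold of it there, so that I can reach in with both hands and it drops shut once you let go: finish while still holding the lid still. Leave the paint tub, the bowl and the painted board where they are.

Things in the scene. Friction and masses are not known exactly. Their poses are not given: they have to be found in the camera images.
- bin: Plywood scrap bin screwed to the bench, 220 (x) by 400 (y) by 130 mm high, walls 9 mm, turned up to 12 degrees. Origin: centre of its underside; x from its front (lid handle, nearer the robot) to its back, y towards its open end, z up. The +y half is open at the top; the sprung lid covers the -y half, and the hollow runs on beneath it.
- bin_mouth (a point): Centre of the bin's open half, level with the rim, 130 mm above the bench. The opening is 202 mm along the bin's x and 178 mm along its y. Axes as the bin's.
- lid (a joint): Angle (rad) of the bin's sprung lid: 0 shut and level, growing as its front edge rises, stop at 1.25. Hinge springs carry most of its 0.6 kg. It balances at 0.75 (43 degrees): let go below that it falls shut, above it the springs lift it to the stop. Under 1 N at the handle moves it.
- lid_handle (a point): Middle of the lid's bow handle, where to take it: a round steel bar, 10 mm thick, 110 mm long, along the bin's y, on two legs at its ends, 43 mm clear ahead of the front edge of the lid (18 mm plywood, 220 mm deep, 196 mm wide), free all round, 140 mm above the bench when shut. Axes turn with the lid; shut, they are the bin's.
- lid_hinge (a point): Middle of the lid's hinge line on the bin's back rim, 131 mm above the bench, running along the bin's y. Shut, the handle's middle lies 270 mm ahead of it (-x) and 9 mm above it.
- tray_rail (a point): Middle of the tray's hand rail, where to take it: a square-edged wooden bar across the tray's middle along y, 14 mm thick, 22 mm high, 128 mm long, 88 mm above the bench, 71 mm above the tray's floor. Loose plywood tray, 170 (x) by 140 (y) mm, floor 6 mm, 300 g, open at its -x end, walls 38 mm high on the other sides. Axes: the tray's, x from open end to back, z up.
- tray_lip (a point): Middle of the tray's open end, on the upper face of its floor (85 mm ahead of the rail along -x, 82 mm below it). Offcuts slide off here once the tray is tipped by about 25 to 40 degrees.
- offcut_a_mid (a point): Centre of a wooden block, 42 by 30 by 24 mm, 20 g, lying on the tray at the start.
- offcut_b_mid (a point): Centre of a wooden block, 34 by 30 by 30 mm, 20 g, lying on the tray at the start.
- offcut_c_mid (a point): Centre of a wooden block, 44 by 26 by 18 mm, 14 g, lying on the tray at the start.
- offcut_d_mid (a point): Centre of a round dowel end, 32 mm in diameter and 26 mm high, 14 g, standing on the tray at the start.
- paint_tub: Closed paint tub with a lid, 114 mm in diameter and 95 mm high; origin at the centre of its underside. Leave it alone.
- bowl: Dark wooden bowl, 140 mm in diameter and 55 mm high; origin at the centre of its underside. Leave it alone.
- painted_board: White painted board lying flat to dry, 160 by 70 by 18 mm; origin at the centre of its underside. Leave it alone.
There are look-alikes about, which are no part of the job. What is shaped like the part that bears offcut_c_mid but red or yellow is not meant.

How it is judged:
By the outcome, as a careful person would: the job done as asked, in the order asked, and still so for the second after the job is handed in, while the arm keeps its last pose, push and grip.
It also fails if it takes over 62 s, if anything falls off the work surface, if the arm or the gripper's body presses on something with over 40 N, if the wrist force passes 120 N, or if a joint passes its speed limit or range.

## Working session

There is one attempt and no reset: what is moved stays moved. The work goes in short steps, Python scripts to look and compute and a tool call to move; the robot and the scene stay as the last step left them, time stands still between calls to the robot, and variables do not carry over. Pictures are saved under pics/ and viewed, at most 10 in all, crops included, and the job is handed in when it is done.

Besides the shell and the picture viewer there is one more tool, called after ">>>" as name([rows], argument=value, ...), one row to a line, values as JSON. send_rows: Moves the arm, as the interface text tells. Its arguments: {"type":"object","properties":{"targets":{"type":"array"},"grip_force":{"type":"number"}},"required":["targets"]}

```bash
mkdir -p pics
cat > h.py <<'E'
import numpy as np, cv2
from workcell import env, optics
from scipy.spatial.transform import Rotation as Ro
def cam(n):
    c=optics.camera_info(n); K=np.array(c["camera_matrix"])
    if "R" in c: R=np.array(c["R"]);t=np.array(c["t"])
    else:
        s=env.state(); M=np.eye(4); M[:3,:3]=Ro.from_euler('xyz',s["ee_rot"],degrees=True).as_matrix(); M[:3,3]=s["ee_pos"]
        T=np.linalg.inv(M@np.array(c["mount"])); R=T[:3,:3];t=T[:3,3]
    return K,R,t
def cloud(n,d):
    K,R,t=cam(n); v,u=np.mgrid[:384,:512]
    p=np.stack([(u-K[0,2])/K[0,0]*d,(v-K[1,2])/K[1,1]*d,d],-1)
    w=(p-t)@R; w[d<=0]=np.nan; return w
def ray_z(n,px,z):
    K,R,t=cam(n); r=R.T@np.linalg.inv(K)@np.array([px[0],px[1],1]); o=-R.T@t
    return o+r*(z-o[2])/r[2]
E
python3 - <<'E'
from h import *
np.set_printoptions(precision=1,suppress=True)
print(env.state())
zs=dict(bin_mouth=130,lid_handle=140,lid_hinge=131,tray_rail=88,tray_lip=6,offcut_a_mid=18,offcut_c_mid=15,offcut_d_mid=19,paint_tub=0,bowl=0,painted_board=0)
ims=[]
for n in("top","side"):
    im,d=optics.grab_frame(n); ims.append(im); w=cloud(n,d); np.save(n+'.npy',w)
    for k,z in zs.items():
        for r in optics.place_of(n,k)[:5]:
            print(n,k,round(r["conf"],2),np.array(r["at"]),ray_z(n,r["at"],z))
    cv2.imwrite(f'pics/{n}.png',cv2.resize(im[...,::-1],(800,600)))
E
```

```text
{'time_s': 0.0, 'qpos': array([-77.3,  18.4,  89.7,  -0. ,  72. ,  -1.1]), 'qvel': array([ 0.1,  0.1, -0. ,  0. , -0. , -0. ]), 'effort': array([ -0. , -41.2, -23.2,   0.1,   0. ,  -0. ]), 'ee_pos': array([ 137.6, -557.7,  182.4]), 'ee_rot': array([-179.9,   -0. ,   13.9]), 'force': array([-0.1,  0.1,  0.4]), 'torque': array([ 0. , -0. , -0.1]), 'gripper_force': 0.0, 'gripper_width': 91.31254015964561}
top bin_mouth 0.61 [241.5 158.3] [607.    9.2 130. ]
top bin_mouth 0.16 [140.4 221.3] [435. 322. 130.]
top lid_handle 0.96 [316.8 197.3] [ 467.6 -205.9  140. ]
top lid_hinge 0.72 [300.8 114.2] [ 736.2 -185.8  131. ]
top tray_rail 0.68 [133.  229.7] [417.4 354.4  88. ]
top tray_rail 0.62 [142.  217.5] [453.  326.1  88. ]
top tray_lip 0.77 [157.3 202.3] [513.2 292.9   6. ]
top offcut_a_mid 0.44 [161.1 216.4] [463.7 280.   18. ]
top offcut_c_mid 0.7 [ 93.4 238.8] [407.5 498.6  15. ]
top offcut_c_mid 0.67 [132.1 229.1] [429.7 374.7  15. ]
top offcut_c_mid 0.67 [144.9 282.3] [259.2 338.1  15. ]
top offcut_c_mid 0.62 [143.2 208.2] [495.3 337.5  15. ]
top offcut_c_mid 0.47 [ 84.2 216.6] [481.
[... 869 characters left out ...]
 [506.1 287.    6. ]
side offcut_a_mid 0.6 [236.2 274.4] [455.  283.4  18. ]
side offcut_c_mid 0.83 [173.7 341.3] [486.5 520.3  15. ]
side offcut_c_mid 0.82 [235.1 374.2] [319.4 522.9  15. ]
side offcut_c_mid 0.67 [210.6 349.9] [398.1 499.   15. ]
side offcut_c_mid 0.61 [233.8 170.6] [ 700.6 -124.1   15. ]
side offcut_c_mid 0.55 [226.6 304.2] [429.9 375.3  15. ]
side offcut_d_mid 0.44 [216.2 281.5] [489.6 329.   19. ]
side paint_tub 0.74 [325.1 137.4] [ 496.7 -503.     0. ]
side paint_tub 0.23 [211.7 282.7] [507.6 325.6   0. ]
side bowl 0.57 [367.8 152.3] [ 313.2 -475.1    0. ]
side painted_board 0.59 [159.7 250. ] [707.3 294.2   0. ]
side painted_board 0.38 [236.1 272.9] [466.  266.4   0. ]
```

View pics/top.png

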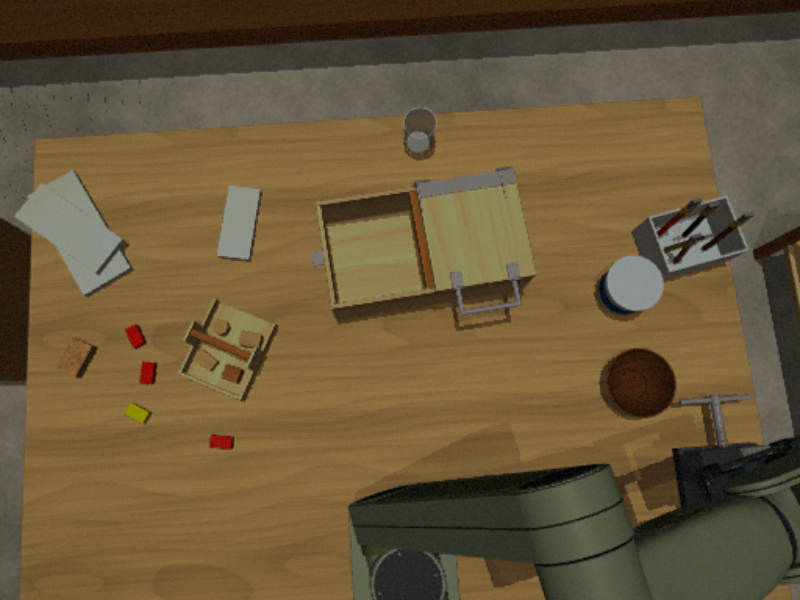

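View pics/side.png

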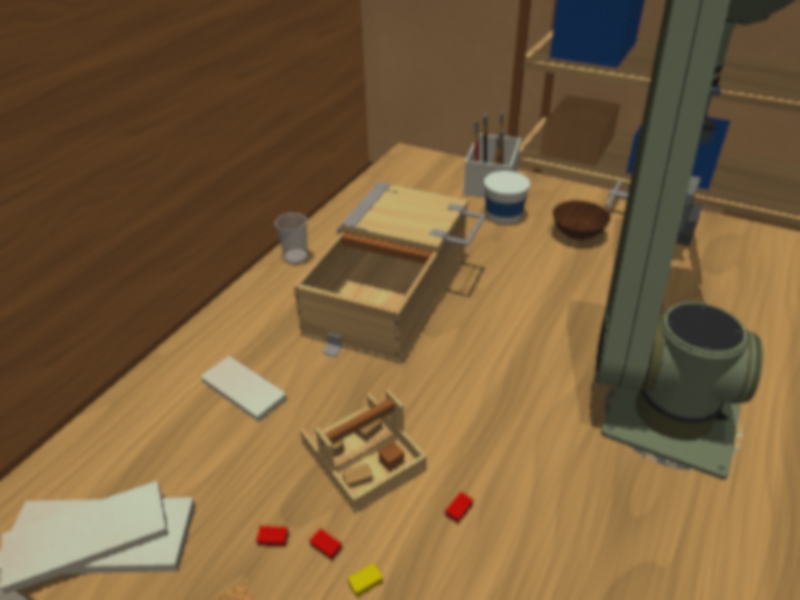

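The top view (800x600) shows the tray at about (228,348), with its rail running from (190,330) to (250,358). Its open end faces up and right, at about (245,315). The bin's open half is at (375,250), and the lid handle is at (490,308). The red and yellow blocks at (135,336), (148,372), (221,442) and (138,413) are the look-alikes of offcut_c. They lie on the bench, so they aren't meant; only the wooden pieces on the tray are. In the side view the open end faces the bin, at about (345,425). Next I'll fit the geometry from depth and check it in one enlarged crop.

Run:
```python
from h import *
np.set_printoptions(precision=1,suppress=True)
def rect(p):
    (c,s,a)=cv2.minAreaRect(p[:,:2].astype(np.float32)); return np.array(c),np.array(s),a
for n in("top","side"):
    w=np.load(n+'.npy'); X,Y,Z=w[...,0],w[...,1],w[...,2]
    tr=(abs(X-449)<130)&(abs(Y-322)<110)
    for nm,m in dict(rail=tr&(Z>75)&(Z<110),tray=tr&(Z>12)&(Z<110),bin=(X>480)&(X<790)&(Y>-300)&(Y<140)&(Z>115)&(Z<170),handle=(X>430)&(X<485)&(Y>-290)&(Y<-120)&(Z>115)).items():
        p=w[m]
        if len(p)>5:
            d=p-p.mean(0); e=np.linalg.svd(d[:,:2],full_matrices=False)[2][0]
            print(n,nm,len(p),rect(p),'mean',p.mean(0),'axis',np.degrees(np.arctan2(e[1],e[0])),'z95',np.percentile(p[:,2],[5,50,95]))
im,d=optics.grab_frame("top")
cv2.imwrite('pics/crop.png',cv2.resize(im[180:265,90:200,::-1],(770,595),interpolation=cv2.INTER_CUBIC))
```

```text
top rail 309 (array([444.4, 328.2]), array([140.9,  43. ]), 63.155757904052734) mean [444.2 328.5  96.8] axis -116.8286003541762 z95 [ 80.8  98.1 104.2]
top tray 1283 (array([444.1, 328.8]), array([142.8, 169.3]), 63.12905502319336) mean [438.5 330.4  47.1] axis 64.37436265049656 z95 [ 15.5  35.3 101.2]
top bin 5767 (array([602.2, -84.2]), array([274.4, 399.4]), 5.27585506439209) mean [ 619.2 -147.7  144.4] axis 92.3611993933604 z95 [126.3 147.7 152.9]
top handle 160 (array([ 472.2, -195.9]), array([120.3,  24.5]), 89.60885620117188) mean [ 470.6 -192.   142.9] axis 92.72701529847203 z95 [137.7 142.7 147.7]
side rail 592 (array([442.4, 329.6]), array([139.8,  46.6]), 63.384708404541016) mean [441.5 333.1  93.8] axis 62.80506805468091 z95 [ 80.6  96.7 102.6]
side tray 2252 (array([441.7, 328.9]), array([142. , 172.7]), 63.24108123779297) mean [422.5 342.1  47.1] axis 59.885159965156525 z95 [14.7 35.9 99.9]
side bin 3602 (array([606. , -81.3]), array([260.8, 417.1]), 1.8328709602355957) mean [ 612.5 -106.4  140.1] axis 91.55997968671306 z95 [118.9 146.9 151.4]
side handle 92 (array([ 471.7, -193.5]), array([118.9,  25.5]), 89.99998474121094) mean [ 470.2 -183.6  143.1] axis 92.09288645188423 z95 [138.4 143.3 146.8]
```

View pics/crop.png

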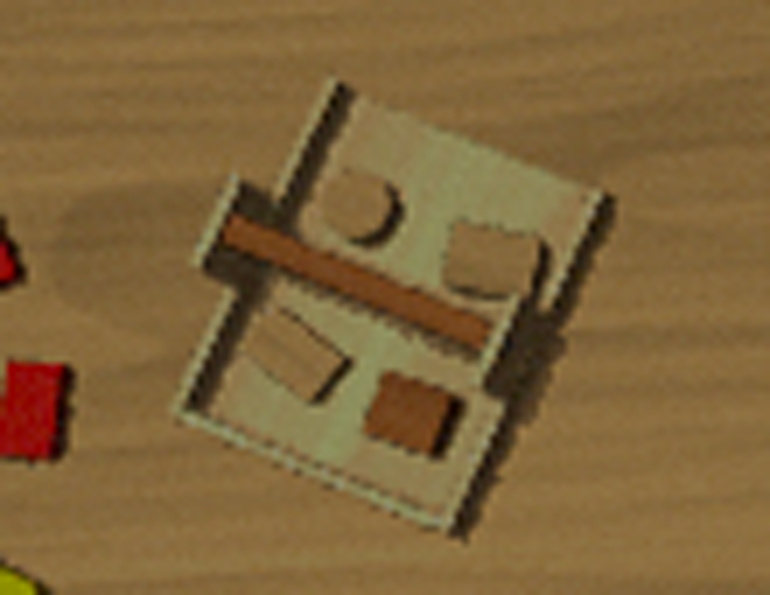

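The crop confirms it. The open end is at the top right (no wall between (345,85) and (605,195)), and the rail runs from (225,230) to (490,335). The four wooden offcuts are at (357,205), (490,260), (300,355) and (410,410), with the red and yellow bricks outside the tray. The rail centre is (443.5, 328.5), with its axis at 63.2°.

>>> send_rows([
  [[0,0,0.025,0.17,0.18,0.05,-1],[0,0,0.025,0.17,0.18,0.05,-1],[0,0,0.025,0.17,0.18,0.05,-1],[0,0,0.025,0.17,0.18,0.05,-1],[0,0,0.025,0.17,0.18,0.05,-1],[0,0,0.025,0.17,0.18,0.05,-1],[0,0,0.025,0.17,0.18,0.05,-1],[0,0,0.025,0.17,0.18,0.05,-1],[0,0,0.025,0.17,0.18,0.05,-1],[0,0,0.025,0.17,0.18,0.05,-1]],
], grip_force=50)

```text
time_s: 2.25
ee_pos: [475.3, -200.3, 282.9]
ee_rot: [179.9, -0.0, 36.5]
force: [0.7, -0.7, 0.5]
gripper_width: 91.5
gripper_force: 0.0
```

>>> send_rows([
  [[0,0,0.025,-0.015,0.22,0,-1],[0,0,0.025,-0.015,0.22,0,-1],[0,0,0.025,-0.015,0.22,0,-1],[0,0,0.025,-0.015,0.22,0,-1],[0,0,0.025,-0.015,0.22,0,-1],[0,0,0.025,-0.015,0.22,0,-1],[0,0,0.025,-0.015,0.22,0,-1],[0,0,0.025,-0.015,0.22,0,-1],[0,0,0.025,-0.015,0.22,0,-1],[0,0,0.025,-0.015,0.22,0,-1],[0,0,0.025,-0.015,0.22,0,-1],[0,0,0,0,0,0,-1]],
])

```text
time_s: 3.45
ee_pos: [440.5, 286.6, 281.6]
ee_rot: [-179.9, -0.1, 61.5]
force: [1.0, -0.7, -0.2]
gripper_width: 91.3
gripper_force: 0.0
```

>>> send_rows([
  [[0,0,0.005,0.004,0.0525,-0.16,-1],[0,0,0.005,0.004,0.0525,-0.16,-1],[0,0,0.005,0.004,0.0525,-0.16,-1],[0,0,0.004,0.003,0.0525,-0.16,-1],[0,0,0,0,0,0,-1],[0,0,0,0,0,0,-1]],
])

```text
time_s: 4.05
ee_pos: [444.4, 323.5, 154.7]
ee_rot: [180.0, 0.0, 62.8]
force: [0.7, -0.2, 1.1]
gripper_width: 91.2
gripper_force: 0.0
```

Run:
```python
from h import *
np.set_printoptions(precision=1,suppress=True)
s=env.state();print(s["ee_pos"],s["ee_rot"])
im,d=optics.grab_frame("wrist"); w=cloud("wrist",d)
m=(w[...,2]>80)&(w[...,2]<110)&(abs(w[...,0]-443)<90)&(abs(w[...,1]-328)<90)
p=w[m];print(len(p),p.mean(0) if len(p) else 0)
if len(p)>5:print(cv2.minAreaRect(p[:,:2].astype(np.float32)))
for r in optics.place_of("wrist","tray_rail")[:2]:print(r,ray_z("wrist",r["at"],88))
```

```text
[444.4 323.5 154.7] [180.    0.   62.8]
3092 [451.5 341.5  99. ]
((446.34368896484375, 330.9434509277344), (135.33596801757812, 43.71139907836914), 63.326255798339844)
{'at': [256.9, 184.4], 'conf': 0.97} [446.1 328.7  88. ]
```

>>> send_rows([
  [[0,0,0.004,0.003,0.015,-0.12,-1],[0,0,0,0.002,0.015,-0.12,-1],[0,0,0,0,0,-0.12,-1],[0,0,0,0,0,-0.07,-1],[0,0,0,0,0,0,-1],[0,0,0,0,0,0,1],[0,0,0,0,0,0,1],[0,0,0,0,0,0,1],[0,0,0,0,0,0,1],[0,0,0,0,0,0,1],[0,0,0,0,0,0,1],[0,0,0,0,0,0,1]],
], grip_force=50)

```text
time_s: 5.35
ee_pos: [445.2, 330.0, 68.3]
ee_rot: [180.0, 0.0, 63.2]
force: [0.6, 0.1, -0.0]
gripper_width: 38.1
gripper_force: 0.0
```

>>> send_rows([
  [[0,0,0,0,0,0,1],[0,0,0,0,0,0,1],[0,0,0,0,0,0,1],[0,0,0,0,0,0,1],[0,0,0,0,0,0,1],[0,0,0,0,0,0,1]],
])

```text
time_s: 5.95
ee_pos: [445.4, 330.3, 68.6]
ee_rot: [180.0, -0.0, 63.2]
force: [-0.4, 0.8, 2.8]
gripper_width: 0.7
gripper_force: 1.6
```

The opening reads 0.7 mm, but the rail is 14 mm thick, so I need to look.

Run:
```python
from h import *
np.set_printoptions(precision=1,suppress=True)
s=env.state();print(s["gripper_width"],s["gripper_force"],s["ee_pos"])
a,d=optics.grab_frame("side"); b,d2=optics.grab_frame("wrist")
w=cloud("side",d)
o=np.hstack([cv2.resize(a[190:350,140:320],(420,373)),cv2.resize(b,(380,373))])
cv2.imwrite('pics/g1.png',o[...,::-1])
for n in("side","top"):
  if n=="top": optics.grab_frame("top")
  for k,z in(("tray_rail",88),("tray_lip",6)):
    for r in optics.place_of(n,k)[:2]:print(n,k,r,ray_z(n,r["at"],z))
```

```text
0.6565586709870059 1.5985796693712473 [445.4 330.3  68.6]
side tray_rail {'at': [230.2, 269.7], 'conf': 0.68} [443.9 326.3  88. ]
side tray_lip {'at': [217.0, 269.3], 'conf': 0.62} [516.6 283.7   6. ]
top tray_rail {'at': [140.2, 220.8], 'conf': 0.87} [443.2 331.9  88. ]
top tray_lip {'at': [156.2, 199.7], 'conf': 0.81} [522.2 296.2   6. ]
```

View pics/g1.png

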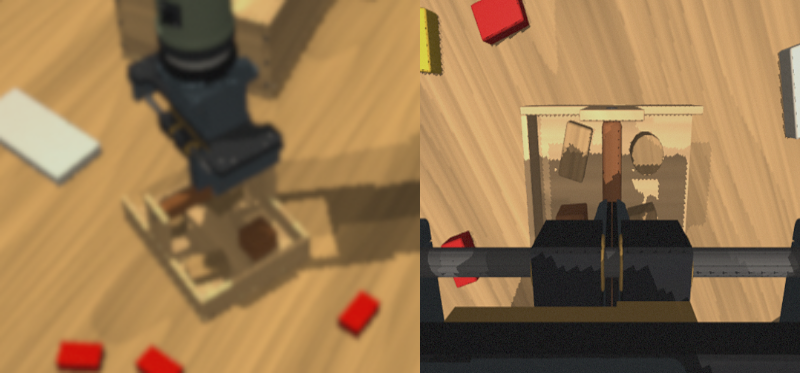

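>>> send_rows([
  [[0,0,0,0,0,0,1],[0,0,0,0,0,0,1],[0,0,0,0,0,0.02,1],[0,0,0,0,0,0.02,1],[0,0,0,0,0,0.02,1],[0,0,0,0,0,0,1],[0,0,0,0,0,0,1],[0,0,0,0,0,0,1]],
], grip_force=50)

```text
time_s: 7.1
ee_pos: [445.1, 329.9, 80.1]
ee_rot: [-180.0, 0.0, 63.2]
force: [0.0, 0.5, -0.2]
gripper_width: 0.3
gripper_force: 0.0
```

Run:
```python
from h import *
np.set_printoptions(precision=1,suppress=True)
s=env.state();print(s)
a,d=optics.grab_frame("side"); b,d2=optics.grab_frame("wrist")
w=cloud("wrist",d2); w2=cloud("side",d)
print('pads row', [(u,round(float(d2[290,u])),b[290,u]) for u in range(236,276,3)])
for x in (w,w2):
  m=(abs(x[...,0]-444)<85)&(abs(x[...,1]-329)<85)&(x[...,2]>-10)&(x[...,2]<130)
  print(np.histogram(x[m][:,2],bins=range(-10,131,5)))
o=np.hstack([cv2.resize(a[190:350,140:320],(400,355)),cv2.resize(b[200:330,186:326],(400,355))])
cv2.imwrite('pics/g2.png',o[...,::-1])
```

```text
{'time_s': 7.1, 'qpos': array([ 35.4,  21.4, 101.1,  -0. ,  57.6,  62.2]), 'qvel': array([ 0.1,  0.1,  0. , -0. ,  0. , -0.1]), 'effort': array([ -0. , -41.3, -20.3,   0.1,  -0.1,   0. ]), 'ee_pos': array([445.1, 329.9,  80.1]), 'ee_rot': array([-180. ,    0. ,   63.2]), 'force': array([ 0. ,  0.5, -0.2]), 'torque': array([-0. , -0.1, -0. ]), 'gripper_force': 0.0, 'gripper_width': 0.28922331891640274}
pads row [(236, 76, array([26, 26, 31], dtype=uint8)), (239, 77, array([29, 33, 32], dtype=uint8)), (242, 78, array([25, 24, 29], dtype=uint8)), (245, 82, array([104,  83,  49], dtype=uint8)), (248, 83, array([66, 57, 41], dtype=uint8)), (251, 129, array([32, 32, 32], dtype=uint8)), (254, 129, array([29, 30, 27], dtype=uint8)), (257, 131, array([56, 42, 39], dtype=uint8)), (260, 130, array([25, 16, 25], dtype=uint8)), (263, 131, array([31, 31, 32], dtype=uint8)), (266, 131, array([32, 36, 36], dtype=uint8)), (269, 83, array([85, 64, 33], dtype=uint8)), (272, 80, array([88, 70, 39], dtype=uint8)), (275, 78, array([33, 37, 35], dtype=uint8))]
(array([   0, 4663, 5428, 7808,  391,  420, 2208,  913, 1868, 1774,    0,
          0,    4,   58,    0,    0,    0,   40,   16,    3,   32, 2281,
        873,   10,   73,   99,  109,  139]), array([-10,  -5,   0,   5,  10,  15,  20,  25,  30,  35,  40,  45,  50,
        55,  60,  65,  70,  75,  80,  85,  90,  95, 100, 105, 110, 115,
       120, 125, 130]))
(array([  0, 292, 591, 703, 148, 163, 244, 201, 162, 276,  43,  24,  23,
        20,  23,  20,  18,  25,  77,  69,  53, 118,  65,   1,   5,  10,
        10,  13]), array([-10,  -5,   0,   5,  10,  15,  20,  25,  30,  35,  40,  45,  50,
        55,  60,  65,  70,  75,  80,  85,  90,  95, 100, 105, 110, 115,
       120, 125, 130]))
```

View pics/g2.png

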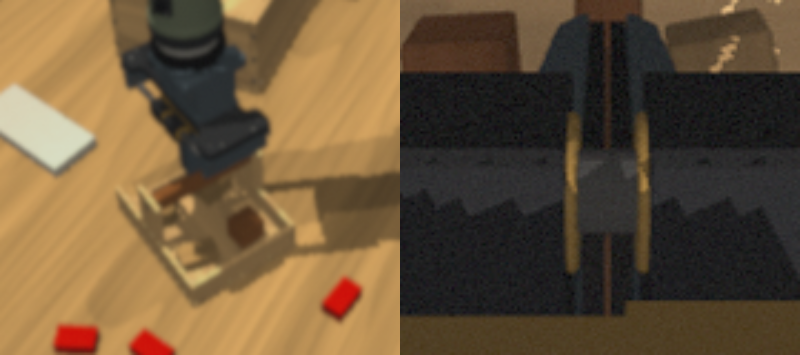

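Run:
```python
from h import *
np.set_printoptions(precision=1,suppress=True,linewidth=150)
s=env.state();print(s["ee_pos"],s["gripper_width"],env.grasp_offset)
b,d=optics.grab_frame("wrist"); w=cloud("wrist",d)
print(optics.camera_info("wrist")["mount"])
R=Ro.from_euler('xyz',s["ee_rot"],degrees=True).as_matrix()
tool=(w-s["ee_pos"])@R
for r in range(150,300,10): print(r,[tuple(np.round(tool[r,c]).astype(int)) for c in (245,251,254,257,260,264,270)])
```

```text
[445.1 329.9  80.1] 0.5886609594652478 18.8
[[   0.    -1.    -0.3   73.1]
 [   1.     0.     0.    -0.7]
 [  -0.    -0.3    1.  -200.8]
 [   0.     0.     0.     1. ]]
150 [(np.int64(32), np.int64(-12), np.int64(76)), (np.int64(46), np.int64(-5), np.int64(-18)), (np.int64(46), np.int64(-3), np.int64(-18)), (np.int64(46), np.int64(-1), np.int64(-18)), (np.int64(46), np.int64(0), np.int64(-18)), (np.int64(46), np.int64(3), np.int64(-18)), (np.int64(46), np.int64(6), np.int64(-17))]
160 [(np.int64(24), np.int64(-12), np.int64(73)), (np.int64(41), np.int64(-5), np.int64(-18)), (np.int64(41), np.int64(-3), np.int64(-19)), (np.int64(41), np.int64(-1), np.int64(-19)), (np.int64(40), np.int64(0), np.int64(-18)), (np.int64(41), np.int64(3), np.int64(-18)), (np.int64(40), np.int64(6), np.int64(-16))]
170 [(np.int64(15), np.int64(-12), np.int64(74)), (np.int64(35), np.int64(-5), np.int64(-19)), (np.int64(35), np.int64(-3), np.int64(-19)), (np.int64(35), np.int64(-1), np.int64(-18)), (np.int64(35), np.int64(0), np.int64(-18)), (np.int64(35), np.int64(3), np.int64(-18)), (np.int64(34), np.int64(
[... 3259 characters left out ...]
)]
280 [(np.int64(31), np.int64(-4), np.int64(-129)), (np.int64(29), np.int64(-2), np.int64(-126)), (np.int64(29), np.int64(-2), np.int64(-127)), (np.int64(29), np.int64(-1), np.int64(-126)), (np.int64(29), np.int64(0), np.int64(-126)), (np.int64(29), np.int64(1), np.int64(-127)), (np.int64(31), np.int64(2), np.int64(-129))]
290 [(np.int64(28), np.int64(-4), np.int64(-128)), (np.int64(1), np.int64(-3), np.int64(-86)), (np.int64(1), np.int64(-2), np.int64(-85)), (np.int64(0), np.int64(-1), np.int64(-85)), (np.int64(1), np.int64(0), np.int64(-86)), (np.int64(0), np.int64(2), np.int64(-85)), (np.int64(28), np.int64(2), np.int64(-129))]<stdin>:8: RuntimeWarning: invalid value encountered in cast
```

>>> send_rows([
  [[0,0,0,0,0,0.05,1],[0,0,0,0,0,0.05,1],[0,0,0,0,0,0.05,1],[0,0,0,0,0,0.1,1],[0,0,0,0,0,0.1,1],[0,0,0,0,0,0,1],[0,0,0,0,0,0,1]],
])

```text
time_s: 7.95
ee_pos: [445.3, 330.1, 150.7]
ee_rot: [180.0, -0.1, 63.2]
force: [-0.6, -0.3, -0.0]
gripper_width: 0.7
gripper_force: 0.0
```

Run:
```python
from h import *
np.set_printoptions(precision=1,suppress=True,linewidth=150)
s=env.state();print(s["ee_pos"],s["gripper_width"],s["gripper_force"],s["force"])
b,d=optics.grab_frame("wrist"); w=cloud("wrist",d); a,ds=optics.grab_frame("side")
R=Ro.from_euler('xyz',s["ee_rot"],degrees=True).as_matrix()
tool=(w-s["ee_pos"])@R
print(np.array([[r,*tool[r,256]] for r in range(120,260,6)]))
o=np.hstack([cv2.resize(a[150:330,140:320],(400,400)),cv2.resize(b[100:300,156:356],(400,400))])
cv2.imwrite('pics/g3.png',o[...,::-1])
```

```text
[445.3 330.1 150.7] 0.6962324790488863 0.0 [-0.6 -0.3 -0. ]
[[ 120.    57.8   -2.5   52.5]
 [ 126.    53.3   -2.5   53.2]
 [ 132.    48.6   -2.5   54.9]
 [ 138.    44.3   -2.5   52.9]
 [ 144.    39.6   -2.5   54.3]
 [ 150.    35.    -2.5   53.9]
 [ 156.    30.4   -2.6   53.5]
 [ 162.    26.    -2.5   51.8]
 [ 168.    21.    -2.6   53. ]
 [ 174.    16.    -2.6   54.1]
 [ 180.    11.1   -2.6   54. ]
 [ 186.     6.3   -2.6   53.6]
 [ 192.     0.9   -2.6   55.3]
 [ 198.    -3.7   -2.6   53.9]
 [ 204.    -8.8   -2.6   53.9]
 [ 210.    16.    -2.   -33.2]
 [ 216.    16.3   -1.9  -43.6]
 [ 222.    16.2   -1.9  -51.6]
 [ 228.    16.1   -1.8  -59.1]
 [ 234.    16.2   -1.8  -66.2]
 [ 240.    16.1   -1.7  -72.3]
 [ 246.    15.6   -1.7  -77. ]
 [ 252.    16.2   -1.7  -83.6]
 [ 258.    33.4   -1.4 -122.3]]
```

View pics/g3.png

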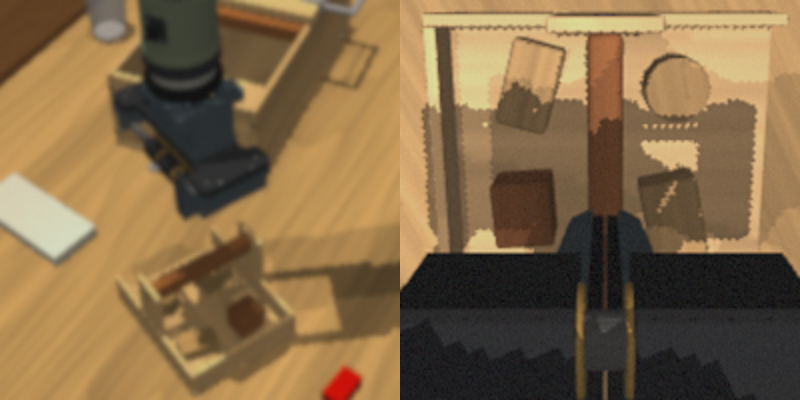

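Run:
```python
from h import *
np.set_printoptions(precision=1,suppress=True,linewidth=150)
s=env.state()
for n in("side","top"):
    a,d=optics.grab_frame(n); w=cloud(n,d)
    m=(np.hypot(w[...,0]-445,w[...,1]-330)<60)&(w[...,2]>108)&(w[...,2]<300)
    print(n,np.histogram(w[m][:,2],bins=range(108,300,8)))
    p=w[m]; i=np.argsort(p[:,2])[:8]; print(p[i])
print(s["qpos"])
b,d=optics.grab_frame("wrist"); w=cloud("wrist",d)
R=Ro.from_euler('xyz',s["ee_rot"],degrees=True).as_matrix(); tool=(w-s["ee_pos"])@R
for c in (240,246,250,253,260,264,268,272): print(c,[tuple(int(v) for v in tool[r,c]) for r in range(190,222,4) if np.isfinite(tool[r,c]).all()])
```

```text
side (array([  0,   0,   0,   0,   0,   0,   0,   0,   1,  12,  26,  19,  25,  19,  17,  11,   1,   0,   2,  24,  74, 161,  39]), array([108, 116, 124, 132, 140, 148, 156, 164, 172, 180, 188, 196, 204, 212, 220, 228, 236, 244, 252, 260, 268, 276, 284, 292]))
[[448.7 346.3 179.9]
 [452.6 344.1 182.6]
 [445.  347.5 182.8]
 [455.5 343.5 184.1]
 [441.4 344.3 184.9]
 [453.2 347.2 185.3]
 [452.6 343.6 185.6]
 [438.3 340.2 185.8]]
top (array([ 0,  0,  0,  0,  0,  0,  0,  0,  0,  0,  0,  0,  0,  0,  0,  0,  0,  0,  0,  0, 18,  9,  4]), array([108, 116, 124, 132, 140, 148, 156, 164, 172, 180, 188, 196, 204, 212, 220, 228, 236, 244, 252, 260, 268, 276, 284, 292]))
[[462.1 287.9 270.3]
 [475.7 287.6 270.5]
 [464.5 285.1 270.9]
 [456.5 287.8 271.3]
 [477.6 281.7 272.5]
 [469.3 281.8 273. ]
 [467.2 289.9 273. ]
 [472.4 287.1 273. ]]
[35.4 17.8 95.5 -0.  66.8 62.2]
240 [(-21, -20, 144), (-25, -20, 142), (-30, -20, 144), (-34, -20, 143), (-39, -20, 144), (-44, -20, 144), (18, -9, -45), (18, -9, -52)]
246 [(-21, -13, 144), (-25, -13, 144), (-30, -13, 144), (-35, -13, 145), (18, -7, -31), (18, -6, -39), (17, -6, -44), (18, -6, -51)]
250 [(-21, -9, 143), (-25, -9, 144), (-30, -9, 145), (-34, -9, 144), (18, -4, -32), (17, -4, -37), (18, -4, -45), (18, -4, -50)]
253 [(4, -4, 51), (0, -4, 51), (-2, -4, 51), (-5, -4, 51), (-9, -4, 51), (16, -3, -34), (16, -3, -41), (17, -3, -47)]
260 [(4, 0, 50), (0, 0, 51), (-2, 0, 50), (-5, 0, 51), (-8, 0, 50), (16, 0, -35), (16, 0, -41), (16, 0, -46)]
264 [(4, 4, 51), (0, 4, 52), (-2, 4, 50), (-5, 4, 50), (-9, 4, 51), (16, 2, -34), (16, 2, -41), (16, 2, -46)]
268 [(-21, 10, 144), (-25, 10, 143), (-30, 10, 144), (-34, 10, 142), (18, 4, -31), (18, 4, -38), (18, 4, -45), (18, 4, -50)]
272 [(-21, 14, 144), (-26, 14, 145), (-30, 14, 144), (-35, 14, 145), (-39, 14, 144), (18, 6, -38), (18, 6, -45), (18, 6, -51)]
```

Both cameras show that the fingertips really sit about 30 mm behind the reported TCP: the tips are at z≈180 when the reported z is 150.7. So the fingers closed just above the rail and nothing moved. From here I treat the grasp point as about 49 mm behind the reported TCP.

>>> send_rows([
  [[0,0,0,0,0,0,-1],[0,0,0,0,0,0,-1],[0,0,0,0,0,0,-1],[0,0,0,0,0,0,-1],[0,0,0,0,0,0,-1],[0,0,0,0,0,-0.1,-1],[0,0,0,0,0,-0.1,-1],[0,0,0,0,0,-0.1,-1],[0,0,0,0,0,-0.1,-1],[0,0,0,0,0,-0.1,-1],[0,0,0,0,0,-0.05,-1],[0,0,0,0,0,0,-1]],
])

```text
time_s: 9.4
ee_pos: [444.4, 329.4, 39.0]
ee_rot: [-179.9, 0.2, 63.2]
force: [-0.4, 0.2, 0.4]
gripper_width: 90.8
gripper_force: 0.0
```

>>> send_rows([
  [[0,0,0,0,0,0,1],[0,0,0,0,0,0,1],[0,0,0,0,0,0,1],[0,0,0,0,0,0,1],[0,0,0,0,0,0,1],[0,0,0,0,0,0,1],[0,0,0,0,0,0,1],[0,0,0,0,0,0,1],[0,0,0,0,0,0,1],[0,0,0,0,0,0,1],[0,0,0,0,0,0,1],[0,0,0,0,0,0,1]],
], grip_force=50)

```text
time_s: 10.6
ee_pos: [445.3, 330.0, 40.2]
ee_rot: [180.0, -0.0, 63.2]
force: [0.5, -0.4, -0.9]
gripper_width: 13.7
gripper_force: 50.0
```

>>> send_rows([
  [[0,0,0,0,0,0.05,1],[0,0,0,0,0,0.1,1],[0,0,0,0,0,0.15,1],[0,0,0,0,0,0.15,1],[0,0,0,0,0,0.15,1],[0,0,0,0,0,0.15,1],[0,0,0,0,0,0.1,1],[0,0,0,0,0,0.05,1],[0,0,0,0,0,0,1]],
])

```text
time_s: 11.5
ee_pos: [445.5, 330.3, 221.4]
ee_rot: [179.9, -0.1, 63.2]
force: [0.1, 0.4, -4.2]
gripper_width: 13.7
gripper_force: 50.0
```

Run:
```python
from h import *
np.set_printoptions(precision=1,suppress=True,linewidth=150)
s=env.state();print(s["ee_pos"],s["gripper_width"],s["force"],s["qpos"])
for n in("top","side"):
    w=np.load(n+'.npy');X,Y,Z=w[...,0],w[...,1],w[...,2]
    m=(X>490)&(X<760)&(Y>-40)&(Y<140)&(Z>122)&(Z<140); p=w[m]
    print(n,len(p),p.min(0),p.max(0),cv2.minAreaRect(p[:,:2].astype(np.float32)))
    for lo in(-20,10,40,70):
        q=p[(p[:,1]>lo)&(p[:,1]<lo+20)]; print(lo,np.round(np.sort(q[:,0])[[2,len(q)//4,3*len(q)//4,-3]]))
    q=p[p[:,1]>95]; print('end wall',np.polyfit(q[:,0],q[:,1],1),q[:,1].mean())
    print(np.percentile(w[(X>440)&(X<485)&(Y>-235)&(Y<-160)&(Z>120)],[5,50,95],axis=0))
```

```text
[445.5 330.3 221.4] 13.729632448935506 [ 0.1  0.4 -4.2] [35.4 15.1 88.6 -0.  76.1 62.2]
top 529 [492.8 -39.9 122.1] [726.6 125.5 139.3] ((608.7296142578125, 33.787200927734375), (221.48638916015625, 165.59201049804688), 5.27585506439209)
-20 [503. 506. 718. 721.]
10 [500. 504. 716. 719.]
40 [496. 501. 711. 716.]
70 [495. 498. 709. 713.]
end wall [ 0.1 72.2] 110.83419180807931
[[ 463.5 -229.8  137.4]
 [ 469.1 -197.3  143. ]
 [ 474.8 -163.3  148. ]]
side 507 [490.6 -40.  122.1] [724.5 130.2 133.8] ((607.8263549804688, 36.97435760498047), (221.9427490234375, 171.0908660888672), 4.883162498474121)
-20 [502. 504. 716. 720.]
10 [500. 501. 714. 718.]
40 [497. 500. 710. 712.]
70 [495. 496. 707. 712.]
end wall [ 0.1 69. ] 112.716860237633
[[ 463.2 -229.1  139.4]
 [ 467.5 -196.3  143.7]
 [ 474.2 -164.   146.6]]
```

>>> send_rows([
  [[0,0,-0.027,0.033,-0.051,0.003,1],[0,0,-0.047,0.058,-0.089,0.006,1],[0,0,-0.068,0.083,-0.127,0.008,1],[0,0,-0.068,0.083,-0.127,0.008,1],[0,0,-0.068,0.083,-0.127,0.008,1],[0,0,-0.068,0.083,-0.127,0.008,1],[0,0,-0.068,0.083,-0.127,0.008,1],[0,0,-0.068,0.083,-0.127,0.008,1],[0,0,-0.068,0.083,-0.127,0.008,1],[0,0,-0.047,0.058,-0.089,0.006,1],[0,0,-0.034,0.041,-0.063,0.004,1],[0,0,-0.014,0.016,-0.025,0.002,1]],
])

```text
time_s: 12.7
ee_pos: [602.6, 86.3, 233.5]
ee_rot: [179.9, 0.2, 4.9]
force: [0.8, 0.3, -5.0]
gripper_width: 13.8
gripper_force: 50.0
```

>>> send_rows([
  [[0,0,0,0,0,0,1],[0.0387,0.0035,0,0,0,0,1],[0.0387,0.0035,0,0,0,0,1],[0,0,0,0,0,0,1]],
])

```text
time_s: 13.1
ee_pos: [601.9, 87.7, 234.8]
ee_rot: [-173.0, 0.1, 5.1]
force: [0.9, 0.2, -5.0]
gripper_width: 13.5
gripper_force: 50.0
```

>>> send_rows([
  [[0.045,0.004,0,0,0,0,1],[0.045,0.004,0,0,0,0,1],[0.045,0.004,0,0,0,0,1],[0.045,0.004,0,0,0,0,1],[0.045,0.004,0,0,0,0,1],[0.045,0.004,0,0,0,0,1],[0.045,0.004,0,0,0,0,1],[0.045,0.004,0,0,0,0,1],[0.045,0.004,0,0,0,0,1],[0.045,0.004,0,0,0,0,1],[0,0,0,0,0,0,1],[0,0,0,0,0,0,1]],
])

```text
time_s: 14.3
ee_pos: [602.5, 89.1, 235.2]
ee_rot: [-132.5, 0.0, 5.2]
force: [0.1, -0.3, -2.4]
gripper_width: 13.9
gripper_force: 50.0
```

>>> send_rows([
  [[0,0,0,0,0,0,1],[0,0,0,0,0,0,1],[0,0,0,0,0,0,1],[0,0,0,0,0,0,1],[0,0,0,0,0,0,1]],
])

```text
time_s: 14.8
ee_pos: [602.6, 88.9, 235.8]
ee_rot: [-132.4, -0.0, 5.1]
force: [0.5, -0.5, -2.6]
gripper_width: 13.7
gripper_force: 50.0
```

Run:
```python
from h import *
s=env.state();print(s["ee_pos"],s["ee_rot"],s["force"],s["gripper_width"],s["qpos"])
b,d=optics.grab_frame("wrist"); a,ds=optics.grab_frame("side"); t,dt=optics.grab_frame("top")
o=np.hstack([cv2.resize(a[70:330,100:360],(400,400)),cv2.resize(b,(400,400))])
cv2.imwrite('pics/g4.png',o[...,::-1]); cv2.imwrite('pics/g4t.png',t[...,::-1])
```

```text
[602.57328141  88.93540355 235.84329687] [-1.32374385e+02 -4.48992822e-02  5.12933575e+00] [ 0.49609706 -0.45997349 -2.55038035] 13.743508269636097 [-17.09342823  27.7557529   84.49834222  43.16367335  90.16596651
  58.92287265]
```

View pics/g4.png

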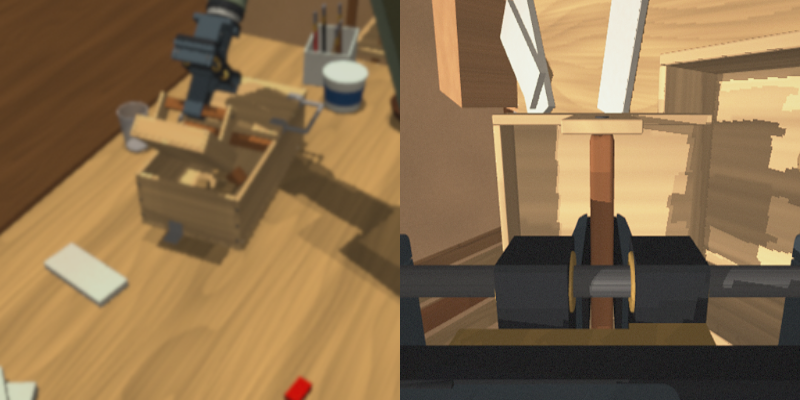

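>>> send_rows([
  [[-0.053,-0.0048,0,0,0,0,1],[-0.053,-0.0048,0,0,0,0,1],[-0.053,-0.0048,0,0,0,0,1],[-0.053,-0.0048,0,0,0,0,1],[-0.053,-0.0048,0,0,0,0,1],[-0.053,-0.0048,0,0,0,0,1],[-0.053,-0.0048,0,0,0,0,1],[-0.053,-0.0048,0,0,0,0,1],[-0.053,-0.0048,0,0,0,0,1],[-0.053,-0.0048,0,0,0,0,1],[0,0,0,0,0,0,1]],
])

```text
time_s: 16.05
ee_pos: [601.6, 92.0, 235.6]
ee_rot: [179.9, 0.0, 5.4]
force: [0.9, -0.3, -3.4]
gripper_width: 13.7
gripper_force: 50.0
```

>>> send_rows([
  [[0,0,0.027,-0.033,0.051,-0.003,1],[0,0,0.047,-0.058,0.089,-0.006,1],[0,0,0.068,-0.083,0.127,-0.008,1],[0,0,0.068,-0.083,0.127,-0.008,1],[0,0,0.068,-0.083,0.127,-0.008,1],[0,0,0.068,-0.083,0.127,-0.008,1],[0,0,0.068,-0.083,0.127,-0.008,1],[0,0,0.068,-0.083,0.127,-0.008,1],[0,0,0.068,-0.083,0.127,-0.008,1],[0,0,0.047,-0.058,0.089,-0.006,1],[0,0,0.034,-0.041,0.063,-0.004,1],[0,0,0.014,-0.016,0.025,-0.002,1]],
])

```text
time_s: 17.25
ee_pos: [444.3, 330.5, 220.1]
ee_rot: [179.8, -0.1, 63.3]
force: [0.3, -0.1, -3.6]
gripper_width: 13.6
gripper_force: 50.0
```

Run:
```python
from h import *
s=env.state();print(s["ee_pos"],s["ee_rot"],s["force"],s["gripper_width"])
b,d=optics.grab_frame("wrist"); t,dt=optics.grab_frame("top"); a,_=optics.grab_frame("side")
o=np.hstack([cv2.resize(b,(400,400)),cv2.resize(t[100:220,190:310],(400,400),interpolation=cv2.INTER_CUBIC)])
cv2.imwrite('pics/g5.png',o[...,::-1])
for k in("offcut_a_mid","offcut_d_mid"):
  for n in("top","side"): print(k,n,[(np.round(r["at"]),round(r["conf"],2)) for r in optics.place_of(n,k)])
```

```text
[444.27730339 330.49420707 220.08759923] [ 1.79839006e+02 -5.69425651e-02  6.33273615e+01] [ 0.33219413 -0.11280735 -3.6050818 ] 13.58852084994514
offcut_a_mid top [(array([250., 170.]), 0.43)]
offcut_a_mid side []
offcut_d_mid top [(array([246., 156.]), 0.66), (array([262., 172.]), 0.52)]
offcut_d_mid side []
```

View pics/g5.png

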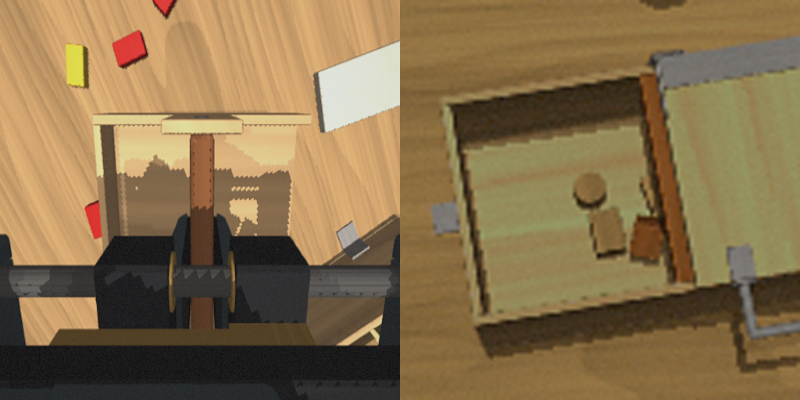

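The wrist view shows the tray empty. In the bin (right half of the picture) I see the dowel at (590,190), blocks at (605,232) and (648,238), and the fourth partly hidden by the crossbar at (648,188). All four are in, so I'll set the tray down.

>>> send_rows([
  [[0,0,0,0.003,0,-0.1,1],[0,0,0,0,0,-0.15,1],[0,0,0,0,0,-0.15,1],[0,0,0,0,0,-0.15,1],[0,0,0,0,0,-0.15,1],[0,0,0,0,0,-0.1,1],[0,0,0,0,0,-0.05,1],[0,0,0,0,0,-0.02,1],[0,0,0,0,0,-0.02,1],[0,0,0,0,0,0,1],[0,0,0,0,0,0,1]],
])

```text
time_s: 18.7
ee_pos: [446.4, 330.4, 43.2]
ee_rot: [179.7, -0.2, 63.2]
force: [0.4, -0.7, -3.3]
gripper_width: 14.0
gripper_force: 50.0
```

>>> send_rows([
  [[0,0,0,0,0,-0.005,1],[0,0,0,0,0,-0.005,1],[0,0,0,0,0,-0.003,1],[0,0,0,0,0,0,1],[0,0,0,0,0,0,1]],
])

```text
time_s: 19.2
ee_pos: [446.3, 330.3, 40.3]
ee_rot: [179.7, -0.1, 63.2]
force: [1.9, -0.4, 1.8]
gripper_width: 13.7
gripper_force: 50.0
```

>>> send_rows([
  [[0,0,0,0,0,0,-1],[0,0,0,0,0,0,-1],[0,0,0,0,0,0,-1],[0,0,0,0,0,0,-1],[0,0,0,0,0,0,-1],[0,0,0,0,0,0,-1],[0,0,0,0,0,0.05,-1],[0,0,0,0,0,0.1,-1],[0,0,0,0,0,0.2,-1],[0,0,0,0,0,0.25,-1],[0,0,0,0,0,0.25,-1],[0,0,0,0,0,0.2,-1]],
])

```text
time_s: 20.4
ee_pos: [446.1, 330.3, 253.8]
ee_rot: [179.6, -0.3, 63.2]
force: [0.7, -0.2, 0.2]
gripper_width: 91.3
gripper_force: 0.0
```

>>> send_rows([
  [[0,0,0.028,0,-0.1,0,-0.1],[0,0,0.028,0,-0.2,0,-0.1],[0,0,0.028,0,-0.24,0,-0.1],[0,0,0.028,0,-0.24,0,-0.1],[0,0,0.028,0,-0.24,0,-0.1],[0,0,0.028,0,-0.24,0,-0.1],[0,0,0.028,0,-0.24,0,-0.1],[0,0,0.028,0,-0.24,0,-0.1],[0,0,0.028,0,-0.24,0,-0.1],[0,0,0.028,0,-0.24,0,-0.1],[0,0,0.028,0,-0.24,0,-0.1],[0,0,0.028,0,-0.1,0,-0.1]],
])

```text
time_s: 21.6
ee_pos: [445.4, -185.6, 250.4]
ee_rot: [179.7, 0.0, 93.3]
force: [-0.5, 0.5, 0.2]
gripper_width: 50.3
gripper_force: 0.0
```

Run:
```python
from h import *
np.set_printoptions(precision=1,suppress=True,linewidth=150)
s=env.state();print(s["ee_pos"],s["ee_rot"])
b,d=optics.grab_frame("wrist"); w=cloud("wrist",d); X,Y,Z=w[...,0],w[...,1],w[...,2]
m=(X>445)&(X<492)&(Y>-300)&(Y<-100)&(Z>120)&(Z<160); p=w[m]
if len(p):
  print(len(p),np.percentile(p,[5,50,95],axis=0))
  for lo in range(-280,-120,20):
    q=p[(p[:,1]>lo)&(p[:,1]<lo+20)]
    if len(q):print(lo,np.percentile(q[:,0],[3,50,97]),np.median(q[:,2]))
for r in optics.place_of("wrist","lid_handle")[:2]:print(r,ray_z("wrist",r["at"],140))
t,dt=optics.grab_frame("top"); 
for k,z in(("lid_handle",140),("tray_rail",88)):
  for r in optics.place_of("top",k)[:2]:print(r,ray_z("top",r["at"],z))
w=cloud("top",dt);X,Y,Z=w[...,0],w[...,1],w[...,2]
m=(abs(X-449)<130)&(abs(Y-322)<110)&(Z>75)&(Z<110);print(w[m][:,2].mean(),cv2.minAreaRect(w[m][:,:2].astype(np.float32)))
```

```text
[ 445.4 -185.6  250.4] [179.7   0.   93.3]
1586 [[ 462.9 -252.2  140.2]
 [ 471.  -187.5  143.1]
 [ 488.1 -140.   144.7]]
-260 [469.9 478.3 490.9] 143.1026559921198
-240 [468.1 472.6 477.6] 143.07297876284818
-220 [465.8 470.9 476. ] 143.16606353106857
-200 [464.2 468.6 473.4] 143.03870380247037
-180 [462.6 466.9 471.7] 143.13192144577718
-160 [460.8 469.3 490.1] 143.16244317862532
-140 [465.4 480.9 491.3] 141.83416181305518
{'at': [280.5, 190.7], 'conf': 0.73} [ 468.4 -195.8  140. ]
{'at': [246.6, 157.5], 'conf': 0.3} [605.5  -6.2 140. ]
{'at': [403.7, 245.2], 'conf': 0.27} [ 307.7 -443.9  140. ]
{'at': [141.4, 221.6], 'conf': 0.71} [440.4 328.3  88. ]
97.01783985214834 ((444.3143310546875, 328.2358093261719), (140.86587524414062, 42.749855041503906), 63.12398910522461)
```

>>> send_rows([
  [[0,0,0.007,0.04,-0.0175,0,0.12],[0,0,0.007,0.04,-0.0175,0,0.12],[0,0,0.007,0.038,-0.0175,-0.05,0.12],[0,0,0,0,0,-0.12,0.12],[0,0,0,0,0,-0.15,0.12],[0,0,0,0,0,-0.15,0.12],[0,0,0,0,0,-0.15,0.12],[0,0,0,0,0,-0.1,0.12],[0,0,0,0,0,-0.05,0.12],[0,0,0,0,0,-0.025,0.12],[0,0,0,0,0,0,0.12]],
], grip_force=30)

```text
time_s: 22.95
ee_pos: [469.7, -192.4, 90.4]
ee_rot: [179.8, -0.1, 95.4]
force: [-0.4, 0.4, -0.0]
gripper_width: 40.3
gripper_force: 0.0
```

>>> send_rows([
  [[0,0,0,0,0,0,1],[0,0,0,0,0,0,1],[0,0,0,0,0,0,1],[0,0,0,0,0,0,1],[0,0,0,0,0,0,1],[0,0,0,0,0,0,1],[0,0,0,0,0,0,1],[0,0,0,0,0,0,1]],
], grip_force=30)

```text
time_s: 23.75
ee_pos: [469.3, -192.6, 90.8]
ee_rot: [179.8, -0.0, 95.3]
force: [-0.4, -1.7, 1.9]
gripper_width: 9.0
gripper_force: 30.0
```

Run:
```python
import numpy as np
def P(t): 
    a=270*np.cos(t)-9*np.sin(t); h=270*np.sin(t)+9*np.cos(t)
    return np.array([-.9959*a,-.0906*a,h])
for T in (np.linspace(0,.85,21),np.linspace(.85,.68,8)):
    print(np.round(np.diff([P(t) for t in T],axis=0)/200,3).tolist(), P(T[-1])-P(0))
```

```text
[[0.003, 0.0, 0.057], [0.006, 0.001, 0.057], [0.008, 0.001, 0.057], [0.01, 0.001, 0.056], [0.013, 0.001, 0.056], [0.015, 0.001, 0.055], [0.017, 0.002, 0.055], [0.02, 0.002, 0.054], [0.022, 0.002, 0.053], [0.024, 0.002, 0.052], [0.026, 0.002, 0.051], [0.029, 0.003, 0.05], [0.031, 0.003, 0.048], [0.033, 0.003, 0.047], [0.035, 0.003, 0.046], [0.036, 0.003, 0.044], [0.038, 0.003, 0.043], [0.04, 0.004, 0.041], [0.042, 0.004, 0.039], [0.043, 0.004, 0.037]] [ 98.16195335   8.93008633 199.7855577 ]
[[-0.025, -0.002, -0.021], [-0.024, -0.002, -0.022], [-0.024, -0.002, -0.022], [-0.023, -0.002, -0.023], [-0.023, -0.002, -0.023], [-0.022, -0.002, -0.024], [-0.022, -0.002, -0.025]] [ 65.44507369   5.95373399 167.77227095]
```

>>> send_rows([
  [[0,0,0,0.003,0,0.057,1],[0,0,0,0.006,0.001,0.057,1],[0,0,0,0.008,0.001,0.057,1],[0,0,0,0.01,0.001,0.056,1],[0,0,0,0.013,0.001,0.056,1],[0,0,0,0.015,0.001,0.055,1],[0,0,0,0.017,0.002,0.055,1],[0,0,0,0,0,0,1]],
])

```text
time_s: 24.55
ee_pos: [483.7, -191.3, 171.0]
ee_rot: [179.8, -0.0, 95.4]
force: [-3.1, -3.1, -0.3]
gripper_width: 9.1
gripper_force: 30.0
```

>>> send_rows([
  [[0,0,0,0.02,0.002,0.054,1],[0,0,0,0.022,0.002,0.053,1],[0,0,0,0.024,0.002,0.052,1],[0,0,0,0.026,0.002,0.051,1],[0,0,0,0.029,0.003,0.05,1],[0,0,0,0.031,0.003,0.048,1],[0,0,0,0.033,0.003,0.047,1],[0,0,0,0,0,0,1]],
])

```text
time_s: 25.35
ee_pos: [519.8, -187.9, 242.6]
ee_rot: [179.9, -0.0, 95.3]
force: [-8.4, -3.5, 4.9]
gripper_width: 9.0
gripper_force: 30.0
```

>>> send_rows([
  [[0,0,0,0.035,0.003,0.046,1],[0,0,0,0.036,0.003,0.044,1],[0,0,0,0.038,0.003,0.043,1],[0,0,0,0.04,0.004,0.041,1],[0,0,0,0.042,0.004,0.039,1],[0,0,0,0.043,0.004,0.037,1],[0,0,0,0,0,0,1],[0,0,0,0,0,0,1],[0,0,0,0,0,0,1]],
])

```text
time_s: 26.25
ee_pos: [566.2, -183.7, 293.1]
ee_rot: [179.8, 0.0, 95.3]
force: [-8.3, -3.0, 8.0]
gripper_width: 8.9
gripper_force: 30.0
```

```bash
cat > lid.py <<'E'
from h import *
np.set_printoptions(precision=2,suppress=True,linewidth=150)
s=env.state();print(s["ee_pos"],s["force"],s["gripper_width"])
c,sn=np.cos(np.radians(5.2)),np.sin(np.radians(5.2))
for n in("top","side"):
    t,d=optics.grab_frame(n); w=cloud(n,d)
    ms=optics.silhouettes(n,"lid"); print(n,[(round(m["conf"],2),m["mask"].sum()) for m in ms])
    if not ms: continue
    p=w[cv2.erode(ms[0]["mask"].astype(np.uint8),np.ones((5,5)))>0]; p=p[np.isfinite(p).all(1)]
    a=(p-[735,-182,0])@np.array([c,sn,0])   # along bin x from hinge
    k=(a<-20)&(a>-260)&(p[:,2]>125)&(p[:,2]<360); a,z=a[k],p[k,2]
    for _ in range(6):
        f=np.polyfit(a,z,1); r=abs(z-np.polyval(f,a)); q=r<max(6,np.median(r)*2); a,z=a[q],z[q]
    print('lid angle rad',-np.arctan(f[0]),len(a),r.mean(),'z at 0',f[1])
E
python3 lid.py
```

```text
[ 566.16 -183.73  293.12] [-8.27 -2.96  8.  ] 8.937017941451362
top [(0.74, np.int64(51)), (0.65, np.int64(1194))]Traceback (most recent call last):
  File "lid.py", line 13, in <module>
    f=np.polyfit(a,z,1); r=abs(z-np.polyval(f,a)); q=r<max(6,np.median(r)*2); a,z=a[q],z[q]
    raise TypeError("expected non-empty vector for x")
TypeError: expected non-empty vector for x
```

```bash
sed -i 's/    p=w\[cv2/    ms.sort(key=lambda m:-m["mask"].sum())\n    p=w[cv2/' lid.py; python3 lid.py
```

```text
[ 566.12 -183.71  293.11] [-8.34 -2.66  8.76] 9.344559099534711
top [(0.78, np.int64(1109)), (0.25, np.int64(120))]
lid angle rad 0.8416068904527481 627 1.3665415421431113 z at 0 162.73264406207315
side [(0.68, np.int64(658)), (0.15, np.int64(8237))]
lid angle rad -0.008679431472164021 388 1.533741923221699 z at 0 130.94206611432523
```

>>> send_rows([
  [[0,0,0,-0.025,-0.002,-0.021,1],[0,0,0,-0.024,-0.002,-0.022,1],[0,0,0,-0.024,-0.002,-0.022,1],[0,0,0,-0.023,-0.002,-0.023,1],[0,0,0,-0.023,-0.002,-0.023,1],[0,0,0,-0.022,-0.002,-0.024,1],[0,0,0,-0.022,-0.002,-0.025,1],[0,0,0,0,0,0,1],[0,0,0,0,0,0,1],[0,0,0,0,0,0,1]],
])

```text
time_s: 27.55
ee_pos: [533.6, -186.7, 260.4]
ee_rot: [179.8, 0.0, 95.3]
force: [-7.6, -3.0, 7.6]
gripper_width: 9.0
gripper_force: 30.0
```

```bash
python3 lid.py; python3 lid.py
python3 - <<'E'
from h import *
a,_=optics.grab_frame("side"); t,_=optics.grab_frame("top")
o=np.hstack([cv2.resize(a[60:300,130:370],(400,400)),cv2.resize(t[90:250,190:350],(400,400))])
cv2.imwrite('pics/g6.png',o[...,::-1])
E
```

```text
[ 533.6  -186.71  260.36] [-7.6  -3.02  7.58] 8.995791769144207
top [(0.62, np.int64(1635))]
lid angle rad 0.6723744394454625 926 1.5464979707279893 z at 0 157.19271150531887
side [(0.6, np.int64(1112))]
lid angle rad 0.6593060966377046 511 1.5856922208341064 z at 0 158.4507382140289
[ 533.63 -186.69  260.38] [-7.87 -3.98  6.47] 9.203856628087008
top [(0.57, np.int64(1670))]
lid angle rad 0.6730476785759164 980 1.5435842759515395 z at 0 157.05625423743444
side [(0.56, np.int64(1051)), (0.56, np.int64(102)), (0.52, np.int64(623))]
lid angle rad 0.670053169428851 478 1.3662491287938123 z at 0 157.08542082809225
```

View pics/g6.png

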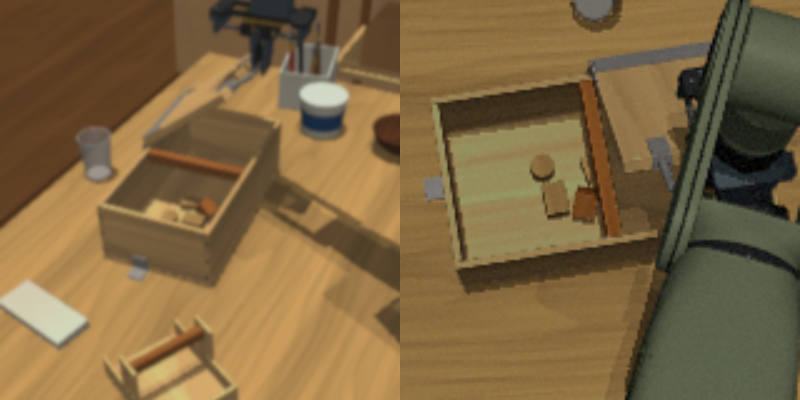

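The lid is held at about 0.67–0.69 rad, around 4° below balance. The grip is steady, all four offcuts are in the bin and the tray is flat on the bench. I'm handing it in.

```bash
python3 -c "
from workcell import env
print(env.state()['qvel']); print(env.job_done())"
```

```text
[-0.02306847  0.01778665  0.05623129 -0.07996548 -0.02851824 -0.00359462]
the job is handed in; nothing more can be done
None
```

The job is handed in: all four offcuts are in the bin, the tray is flat on the bench at its original spot, and the arm is holding the lid still about 4° below its balance point, after raising it to about 0.84 rad (balance is 0.75).

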